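# Open the latched guard gate of an orbital shaker

### The arm

A 6-joint arm with a two-finger parallel gripper is mounted at the origin on the work surface. World frame = base frame: x ahead of the robot, y to its left, z up, the work surface at z = 0. Lengths are in m, angles in degrees, forces in N, time in s.
With the tool pointing down it reaches from about 0.3 to 0.775 m from the base axis. Payload 14.6 kg.
Tool frame: the origin (TCP) lies where the fingers leave the gripper's body, on its centre line; the fingertips stand 97 mm ahead of it and the grasp point (between the pads) lies 78 mm ahead of it; z points along the fingers, y is the line along which they close (so a half turn about z gives the same grasp; the last joint's range is limited). The gripper opens to 94 mm and grips with 3 to 60 N. Pads are 16 mm wide; open, the fingers measure 119 mm over their backs; the gripper's body (75 mm by 177 mm) begins 78 mm behind the grasp point.
Start: joints at [73.19, 17.183, 87.147, -0, 75.671, -3.816], TCP at [0.124, 0.536, 0.303] pointing down, gripper open.
Joint ranges: [-173.82, 173.82], [-45.26, 126.66], [13.44, 144.39], [-59.66, 239.66], [0, 175.72], [-146.38, 146.38]. Speed limits (degrees/s): [127.2, 127.2, 147.25, 180, 180, 180].

### API

Orientations are given as [roll, pitch, yaw] about the fixed x, y, z axes, in that order (R = Rz(yaw) Ry(pitch) Rx(roll)).
In Python, from station import readout, capture, calibration, job gives the robot as it stands. The module is installed in compiled form; this text tells all that it offers.
- The arm moves only by the tool play_rows, never from a script. Its argument "steps" is one flat list of numbers, 6 for each row, row after row: the shift along the tool's x, y, z in cm, then the turn, a rotation vector about the tool's x, y, z in rad. A call has 1 to 12 rows; each row shifts and turns the commanded pose from where the row before left it, along the tool's axes as they then stand; what a row does not reach is not made up. A row lasts 1/12 s, in which the tool goes at most 41.7 mm and 7.16 degrees, less where a joint would pass 70% of its speed; a pose out of reach is approached as far as the arm can. A call with a gripper value outside its range is refused whole. "gripper" is the closure, from 0 (fully open) to 1 (shut), set as the call begins (left out, the last holds). The fingers move at their own pace and stop on an object; the grip force is fixed at half the most. Time passes only in rows, so rows that do not move let the fingers close. It gives the time, the measured TCP pose, the force, the opening and the grip force at its end, in the units of the state.
- readout.observe(): the state, without advancing time (a new reading comes with each control period).
- capture(name): name is "scene" or "top" or "wrist"; returns (picture, depth): 384x512x3 uint8, red, green, blue; 384x512 float32, m along the optical axis (not along the pixel's ray), 0 where there is no reading.
- calibration(name): a dict with "camera_matrix" (3x3 intrinsics, pixels), "extrinsics" (4x4, takes a point from world to camera coordinates). Camera axes: x right, y down, z forward; pixel columns grow to the right and rows downward; lengths in m; the calibration is good to about 2 mm. The wrist camera is an equidistant fisheye: a pixel r from the principal point sees the ray r / f radians off the axis. A picture is of the moment at which its call begins: read the wrist's pose just before it. calibration takes no time and is no camera call; for the wrist camera it gives the pose at the moment of the call.
- job.job_done(): hands the job in; it is judged then, once.
The state is a dict: "time": time; "qpos": joint angles; "joint_vel": joint speeds; "tau": joint torques, N m; "position": TCP position; "orientation": TCP orientation; "ft_force": force on the tool from outside, world axes, zero at the start; "moment": the same for the moment, N m; "opening": finger opening in m; "grip_force": force on a finger pad.
Only numpy, scipy, OpenCV 4.12 (cv2) and the standard library are available. Lean on these libraries where they do the work, as an engineer would, in place of code of your own. Each camera call takes 0.05 s, during which the arm holds its last target. There are 200 camera calls.

### The job

The shaker has stopped, so open its guard. The latch bar's nose is trapped under the slotted cover of its keeper: lifting the bar lightly by its red tab, ease the gate inward against its rubber buffer until you feel the nose find the slot, lift the bar right out and swing the gate out towards you until it stands about square to the guard's front, then let the bar down without dropping it and leave the gate standing open. Go gently: do not strain the bar in the keeper, ram the gate onto its stop or fling it, and leave the tube rack, the amber jar and the tip box where they stand.

Things in the scene. Friction and masses are not known exactly. Their poses are not given: they have to be found in the camera images.
- guard: fixed bench-top guard round a yellow orbital shaker: grey base board 300 x 310 mm, aluminium posts, clear panels, open top, rails 213 mm high. Origin on the bench under the middle of its front, in the plane of the shut gate; -x points out of the front, x into the guard, y along the front, z up. Gate hinge axis at x 0, y +125 mm. Inside, a white platform 120 mm above the bench carries the tube rack
- gate (a joint): gate angle, rad: 0 latched, grows as it swings out to the front, 1.57 square, limit 1.75. Frame 16 mm thick, 240 mm from hinge axis to free edge, top 201 mm high, 0.6 kg. Light friction: stays where left. A rubber buffer behind it, 237 mm from the hinge axis, pushes it out: 4 N when latched, +0.8 N per mm pressed in; after 10.5 mm there the stop strip is met (sharp rise in force)
- latch (a joint): angle of the latch bar on its pivot, rad: 0 level on its rest pin on the gate, grows as tab and nose are lifted, limit 0.42. It falls by its own weight (0.8 to 1.8 N at the tab). Above about 0.17 the nose is over the keeper and the gate can swing out; keep it up until the gate is more than about 0.12 open. While trapped it lifts only about 0.018
- tab (a point): middle of the red finger tab, 10 mm thick (across the gate), 24 mm wide (along it), 34 mm high, standing on the latch bar and above the gate's top rail. Latched: 195 mm from the hinge axis along the gate, 16 mm in front of the gate's middle plane, 232 mm above the bench (80 mm along the bar from the pivot, 49 mm above it). Axes of the bar; x points through the gate into the guard
- pivot (a point): pivot of the steel latch bar (8 mm thick, 14 mm high) on the gate's front face: 115 mm from the hinge axis along the gate, 16 mm in front of the gate's middle plane, 183 mm above the bench. The bar turns about the gate's normal; its nose ends 263 mm from the hinge axis, inside the keeper
- gate_hinge (a point): on the upright hinge axis of the gate, 200 mm above the bench; axes turn with the gate: -y runs from the hinge along the gate to its free edge, x points inward, into the guard
- keeper: dark pocket 18 mm long on the latch post, holding the bar's nose. Origin: gate's middle plane, level with the bar. The nose bears on its front cheek. A bright cover plate 2.5 mm above the nose, 5.5 mm thick, has a slot along the bar, 2 mm wider than the bar. The cover is adjustable: its slot lies 1.5 to 7.5 mm inward of the resting nose, different each time, not in the state: find it by feel
- stop_strip: upright aluminium strip 36 mm wide behind the gate's free edge, on which the gate stops when pressed inward; origin at its middle
- tube_rack: yellow tube rack with tubes, 62 x 100 x 56 mm, loose on the shaker's platform inside the guard; origin under its middle. To be left alone
- amber_jar: amber glass jar with white cap, 76 mm across, 95 mm high, loose on the bench beside the front of the guard; origin under its middle. To be left alone
- tip_box: white pipette tip box with a pink clear lid, 122 x 84 x 67 mm, loose on the bench beside the front of the guard; origin under its middle. To be left alone

How it is judged:
By the outcome, as a careful person would: the job done as asked, in the order asked, and still so for the second after the job is handed in, with the robot touching nothing.
It also fails if it takes over 72 s, if anything falls off the work surface, if the arm or the gripper's body presses on something with over 40 N, if the wrist force passes 120 N, or if a joint passes its speed limit or range.

## Working session

There is one attempt and no reset: what is moved stays moved. The work goes in short steps, Python scripts to look and compute and a tool call to move; the robot and the scene stay as the last step left them, time stands still between calls to the robot, and variables do not carry over. Pictures are saved under pics/ and viewed, at most 10 in all, crops included, and the job is handed in when it is done.

Besides the shell and the picture viewer there is one more tool, called after ">>>" as name(argument=value, ...), one argument or row to a line, values as JSON. play_rows: Moves the arm, as the interface text tells. Its arguments: {"type":"object","properties":{"steps":{"type":"array"},"gripper":{"type":"number"}},"required":["steps"]}

```bash
mkdir -p pics
python3 - <<'E'
from station import readout,capture,calibration
import cv2,numpy as np
print(readout.observe())
ims=[]
for n in("scene","top"):
    p,d=capture(n);c=calibration(n);np.savez(n,p=p,d=d,K=c["camera_matrix"],E=c["extrinsics"])
    cv2.imwrite(f"pics/{n}0.png",p[:,:,::-1]);print(c)
E
```

```text
{'time': 0.0, 'qpos': array([ 7.31897586e+01,  1.72161322e+01,  8.71795210e+01,  3.53828965e-04,
        7.56698486e+01, -3.81761222e+00]), 'joint_vel': array([ 0.00476471, -0.07750656,  0.01763099,  0.02524225,  0.02964264,
       -0.03641637]), 'tau': array([-1.95786786e-03, -5.31796038e+01, -3.52743423e+01,  7.07262894e-02,
        2.41380930e-02, -2.01233240e-05]), 'position': array([0.12363018, 0.53577687, 0.3020872 ]), 'orientation': array([-1.79934666e+02, -4.70310665e-03,  1.67007280e+02]), 'ft_force': array([-0.94460308, -0.06257744, -0.46907838]), 'moment': array([-0.03515587,  0.01972857, -0.03505077]), 'grip_force': 0.0, 'opening': 0.09426228576169904}
{'camera_matrix': array([[380.41176539,   0.        , 259.56187535],
       [  0.        , 380.41176539, 191.51659045],
       [  0.        ,   0.        ,   1.        ]]), 'extrinsics': array([[ 0.54810649,  0.83637898,  0.00703438, -0.41967109],
       [ 0.58894629, -0.37995667, -0.71328479, -0.27153514],
       [-0.59390365,  0.39509889, -0.70083901,  1.43909613],
       [ 0.        ,  0.        ,  0.        ,  1.        ]])}
{'camera_matrix': array([[390.79888138,   0.        , 251.39434116],
       [  0.        , 390.79888138, 191.60484293],
       [  0.        ,   0.        ,   1.        ]]), 'extrinsics': array([[ 0.00979298, -0.99965439, -0.02439665,  0.06230702],
       [-0.99239793, -0.00672283, -0.12288675,  0.68900761],
       [ 0.12268027,  0.02541462, -0.99212078,  1.16119781],
       [ 0.        ,  0.        ,  0.        ,  1.        ]])}
```

View pics/scene0.png

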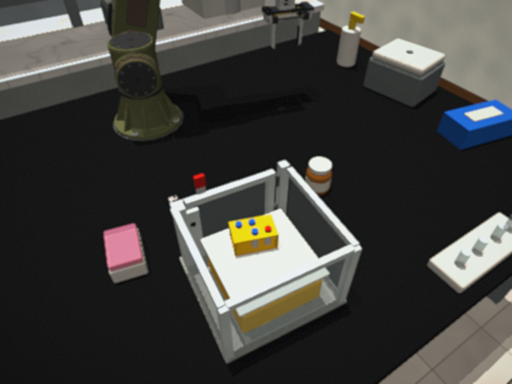

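View pics/top0.png

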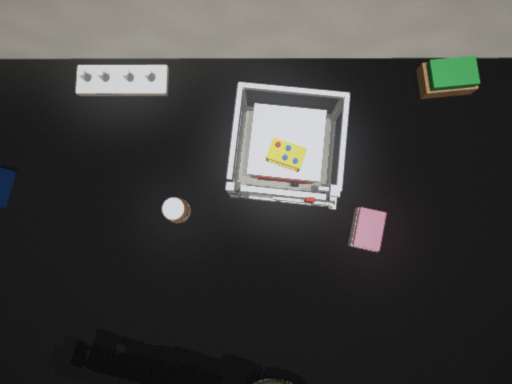

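The guard's front faces the robot. In top, the red tab is near (310,200), the rails' corners near (230,190), (240,86), (348,90) and (335,200), the jar at (175,210) and the tip box at (368,230). In scene, the tab is at (199,181).

```bash
cat > h.py <<'E'
import numpy as np,cv2
def pts(d,K,E,m):
    v,u=np.nonzero(m&(d>0));z=d[v,u]
    c=np.c_[(u-K[0,2])/K[0,0]*z,(v-K[1,2])/K[1,1]*z,z]
    return (c-E[:3,3])@E[:3,:3]
def ray(K,E,u,v,h):
    r=E[:3,:3].T@np.linalg.solve(K,[u,v,1]);o=-E[:3,:3].T@E[:3,3]
    return o+r*(h-o[2])/r[2]
E
python3 - <<'E'
from h import *
for n in("scene","top"):
    f=np.load(n+".npz");p=f["p"].astype(int);d=f["d"];K=f["K"];E=f["E"]
    R,G,B=p[...,0],p[...,1],p[...,2]
    m=(R>130)&(G<60)&(B<60)
    k,l,s,c=cv2.connectedComponentsWithStats(m.astype(np.uint8))
    for i in range(1,k):
        if s[i,4]<8: continue
        P=pts(d,K,E,l==i); print(n,s[i],c[i],P.mean(0).round(4),P.min(0).round(3),P.max(0).round(3),ray(K,E,*c[i],.232).round(4))
    al=pts(d,K,E,np.ones(d.shape,bool))
    q=al[(al[:,2]>.206)&(al[:,2]<.219)&(al[:,0]>.35)&(al[:,0]<.95)&(abs(al[:,1])<.4)]
    r=cv2.minAreaRect((q[:,:2]*1000).astype(np.float32));print(n,len(q),r,cv2.boxPoints(r).round(0).tolist())
    for nm,mm,zz in(("jar",[(.0,.11),(.1,.4)],0),("box",[(.0,.09),(-.45,-.15)],0)):
        q=al[(al[:,2]>.04)&(al[:,2]<.12)&(al[:,0]>.3)&(al[:,0]<.75)&(al[:,1]>mm[1][0])&(al[:,1]<mm[1][1])]
        if len(q):print(nm,np.percentile(q,[2,50,98],axis=0).round(3).tolist())
E
```

```text
scene [193 173  12   7  48] [198.5        175.89583333] [ 0.6127 -0.0732  0.216 ] [ 0.375 -0.098 -0.001] [0.651 0.031 0.249] [ 0.6297 -0.08    0.232 ]
scene [266 227   4   5  18] [267.66666667 229.        ] [ 0.8082 -0.0082  0.176 ] [ 0.803 -0.012  0.173] [ 0.814 -0.003  0.178] [ 0.8463 -0.0354  0.232 ]
scene 2567 ((805.25439453125, -31.884033203125), (307.15960693359375, 306.46624755859375), 84.33909606933594) [[638.0, -170.0], [943.0, -200.0], [973.0, 106.0], [668.0, 136.0]]
jar [[0.607, 0.108, 0.043], [0.661, 0.269, 0.085], [0.745, 0.324, 0.117]]
box [[0.523, -0.329, 0.043], [0.6, -0.281, 0.067], [0.728, -0.169, 0.104]]
top 1579 ((803.3718872070312, -32.868316650390625), (306.41961669921875, 311.824951171875), 84.3106918334961) [[633.0, -170.0], [943.0, -201.0], [974.0, 104.0], [663.0, 135.0]]
jar [[0.598, 0.108, 0.046], [0.634, 0.286, 0.094], [0.734, 0.327, 0.106]]
box [[0.52, -0.325, 0.043], [0.579, -0.278, 0.067], [0.732, -0.169, 0.09]]
```

>>> play_rows(
  steps=[-2.5,-2.05,-0.41,0,0,0,-2.5,-2.05,-0.41,0,0,0,-2.5,-2.05,-0.41,0,0,0,-2.5,-2.05,-0.41,0,0,0,-2.5,-2.05,-0.41,0,0,0,-2.5,-2.05,-0.41,0,0,0,-2.5,-2.05,-0.41,0,0,0,-2.5,-2.05,-0.41,0,0,0,-2.5,-2.05,-0.41,0,0,0,-2.5,-2.05,-0.41,0,0,0,-2.5,-2.05,-0.41,0,0,0,-2.5,-2.05,-0.41,0,0,0],
)

```text
time: 1.1
position: [0.3613, 0.2273, 0.352]
orientation: [-180.0, -0.0, 167.0]
ft_force: [1.0, 0.7, -0.7]
opening: 0.0939
grip_force: 0.0
```

>>> play_rows(
  steps=[-2.5,-2.05,-0.41,0,0,0,-2.5,-2.05,-0.41,0,0,0,-2.5,-2.05,-0.41,0,0,0,-2.5,-2.05,-0.41,0,0,0,-2.5,-2.05,-0.41,0,0,0,-2.5,-2.05,-0.41,0,0,0,-2.5,-2.05,-0.41,0,0,0,-2.5,-2.05,-0.41,0,0,0,-2.5,-2.05,-0.41,0,0,0,-2.5,-2.05,-0.41,0,0,0,-2.5,-2.05,-0.41,0,0,0,-2.5,-2.05,-0.41,0,0,0],
)

```text
time: 2.1
position: [0.5984, -0.0799, 0.4009]
orientation: [-180.0, -0.0, 167.0]
ft_force: [0.6, -0.1, -0.2]
opening: 0.0943
grip_force: 0.0
```

>>> play_rows(
  steps=[0,0,0,0,0,0.12,0,0,0,0,0,0.12,0,0,0,0,0,0.12,0,0,0,0,0,0.12,0,0,0,0,0,0.12,0,0,0,0,0,0.12,0,0,0,0,0,0.12,0,0,0,0,0,0.12,0,0,0,0,0,0.12,0,0,0,0,0,0.12,0,0,0,0,0,0.12,0,0,0,0,0,0.12],
)

```text
time: 3.1
position: [0.5977, -0.0784, 0.4006]
orientation: [-180.0, -0.0, 84.2]
ft_force: [0.1, 0.5, -0.3]
opening: 0.0939
grip_force: 0.0
```

Run:
```python
from station import readout,capture,calibration
from h import *
o=readout.observe();print(o['position'],o['orientation'],o['qpos'],o['ft_force'],o['time'])
c=calibration("wrist");p,d=capture("wrist")
np.savez("w1",p=p,d=d,K=c["camera_matrix"],E=c["extrinsics"]);print(c)
cv2.imwrite("pics/w1.png",p[:,:,::-1])
```

```text
[ 0.59765848 -0.07841247  0.40060201] [-1.79950653e+02 -2.47290715e-03  8.41600366e+01] [-1.09549879e+01  2.13510629e+01  6.88216797e+01 -1.93647386e-03
  8.98766281e+01 -5.11502050e+00] [ 0.05973829  0.48162345 -0.2884989 ] 3.1
{'camera_matrix': array([[297.31863964,   0.        , 252.42256324],
       [  0.        , 297.31863964, 195.39517224],
       [  0.        ,   0.        ,   1.        ]]), 'extrinsics': array([[ 0.99480185, -0.10181601, -0.00166922, -0.60157736],
       [-0.09798946, -0.96161621,  0.25630516, -0.06959155],
       [-0.02770112, -0.25480928, -0.96659448,  0.48159743],
       [ 0.        ,  0.        ,  0.        ,  1.        ]])}
```

View pics/w1.png

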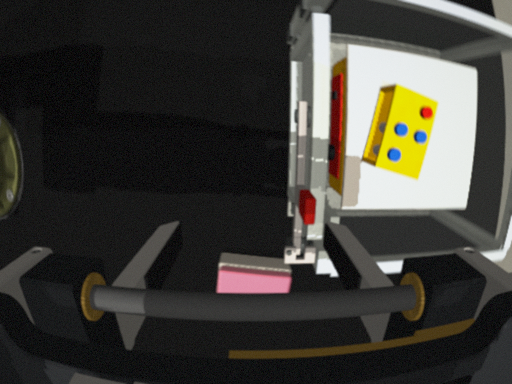

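The tab is at (307,207), just front of the gate rail; the keeper is at (300,255), and the tip box is well clear at (255,275). Next I get the tab's top face from depth.

```bash
cat >> h.py <<'E'
def fpts(d,K,E,m):
    v,u=np.nonzero(m&(d>0));z=d[v,u];x=(u-K[0,2])/K[0,0];y=(v-K[1,2])/K[1,1]
    r=np.hypot(x,y);s=np.tan(r)/np.maximum(r,1e-9)
    return (np.c_[x*s*z,y*s*z,z]-E[:3,3])@E[:3,:3]
def tab(f):
    p=f["p"].astype(int);R,G,B=p[...,0],p[...,1],p[...,2]
    m=((R>90)&(G<50)&(B<50)).astype(np.uint8)
    k,l,s,c=cv2.connectedComponentsWithStats(m)
    for i in range(1,k):
        if s[i,4]<60: continue
        P=fpts(f["d"],f["K"],f["E"],l==i)
        if np.median(P[:,2])<.2: continue
        print(s[i],c[i],np.percentile(P,[3,50,97],axis=0).round(4).tolist())
        t=P[P[:,2]>.245];print("top",len(t),t.mean(0).round(4),cv2.minAreaRect((t[:,:2]*1000).astype(np.float32)))
        return P
E
python3 - <<'E'
from h import *
f=np.load("w1.npz");tab(f)
P=fpts(f["d"],f["K"],f["E"],np.ones(f["d"].shape,bool))
a=np.radians(-5.7);R=np.array([[np.cos(a),-np.sin(a)],[np.sin(a),np.cos(a)]])
g=(P[:,:2]-[.650,-.017])@R
for lo,hi in((.17,.195),(.195,.206),(.206,.218)):
    s=(P[:,2]>lo)&(P[:,2]<hi)&(abs(g[:,0])<.06)&(g[:,1]>-.05)&(g[:,1]<.1)
    print(lo,hi,np.histogram(g[s,0],bins=np.arange(-.06,.061,.004))[0])
s=(P[:,2]>.19)&(P[:,2]<.207)&(abs(g[:,0])<.03)
for y in(-.05,0,.05,.09):
    q=s&(abs(g[:,1]-y)<.012);print(y,np.percentile(g[q,0],[5,95]).round(4),np.percentile(P[q,2],[5,50,95]).round(4))
E
```

```text
[303 194  12  30 285] [308.73684211 209.67368421] [[0.6396, -0.0961, 0.2429], [0.6441, -0.0849, 0.2465], [0.6487, -0.0744, 0.2479]]
top 257 [ 0.6442 -0.0855  0.2466] ((644.393798828125, -85.8559341430664), (22.548070907592773, 9.069539070129395), 82.98104858398438)
0.17 0.195 [  0   0   0   0   0   0   0   0   0   0   0   0   0  29 293 296 197 344
   0   0   0   0   0   0   0   0   0   0   0   0]
0.195 0.206 [  0   0   0   0   0   0   0   0   0   0   0   0   0   0   0   0   0 473
 609 614 616 262   0   0   0   0   0   0   0   0]
0.206 0.218 [0 0 0 0 0 0 0 0 0 0 0 0 0 0 0 0 0 0 0 0 0 0 0 0 0 0 0 0 0 0]
-0.05 [-0.0001  0.0244] [0.1903 0.2004 0.2019]
0 [0.0021 0.0247] [0.1903 0.2002 0.2016]
0.05 [0.0099 0.0248] [0.1943 0.2005 0.2019]
0.09 [0.0102 0.0251] [0.1949 0.2005 0.2017]
```

>>> play_rows(
  steps=[-0.05,0.78,0,0,0,0,-0.05,0.78,0,0,0,0,-0.05,0.78,0,0,0,0,-0.05,0.78,0,0,0,0,-0.05,0.78,0,0,0,0,-0.05,0.78,0,0,0,0,0,0,0,0,0,0,0,0,0,0,0,0],
)

```text
time: 3.82
position: [0.644, -0.0859, 0.4004]
orientation: [-179.9, -0.0, 84.6]
ft_force: [-0.4, -0.9, 0.0]
opening: 0.094
grip_force: 0.0
```

Run:
```python
from station import readout,capture,calibration
from h import *
o=readout.observe();print(o['position'],o['orientation'])
c=calibration("wrist");p,d=capture("wrist")
tab(dict(p=p,d=d,K=c["camera_matrix"],E=c["extrinsics"]))
```

```text
[ 0.643987   -0.08590599  0.4004144 ] [-1.79943841e+02 -3.41680065e-03  8.46075532e+01]
[249 188  12  34 325] [254.44       206.05538462] [[0.6403, -0.0957, 0.2404], [0.6453, -0.0843, 0.2465], [0.6499, -0.0743, 0.2477]]
top 292 [ 0.6452 -0.0853  0.2466] ((645.1893310546875, -85.61441040039062), (22.76708984375, 9.230196952819824), 84.44660186767578)
```

>>> play_rows(
  steps=[0,0.1,0.8,0,0,0,0,0,0.9,0,0,0,0,0,0.9,0,0,0,0,0,0.9,0,0,0,0,0,0.9,0,0,0,0,0,0.9,0,0,0,0,0,0.9,0,0,0,0,0,0.9,0,0,0,0,0,0.7,0,0,0,0,0,0.6,0,0,0,0,0,0,0,0,0,0,0,0,0,0,0],
)

```text
time: 4.87
position: [0.645, -0.086, 0.317]
orientation: [-180.0, -0.0, 84.5]
ft_force: [0.4, 0.5, 0.2]
opening: 0.094
grip_force: 0.0
```

>>> play_rows(
  steps=[0,0,0,0,0,0,0,0,0,0,0,0,0,0,0,0,0,0,0,0,0,0,0,0,0,0,0,0,0,0,0,0,0,0,0,0,0,0,0,0,0,0,0,0,0,0,0,0],
  gripper=0.8,
)

```text
time: 5.53
position: [0.645, -0.086, 0.3171]
orientation: [180.0, 0.0, 84.5]
ft_force: [-0.2, 0.4, -0.3]
opening: 0.044
grip_force: 0.0
```

Run:
```python
from station import readout,capture,calibration
from h import *
o=readout.observe();print(o['position'],o['orientation'],o['ft_force'])
p,d=capture("wrist")
cv2.imwrite("pics/w2.png",cv2.resize(p[130:330,150:370,::-1],None,fx=2.5,fy=2.5))
```

```text
[ 0.64496865 -0.08596953  0.31706198] [1.79999794e+02 1.79030476e-04 8.45016988e+01] [-0.22478769  0.4493011  -0.32575023]
```

View pics/w2.png

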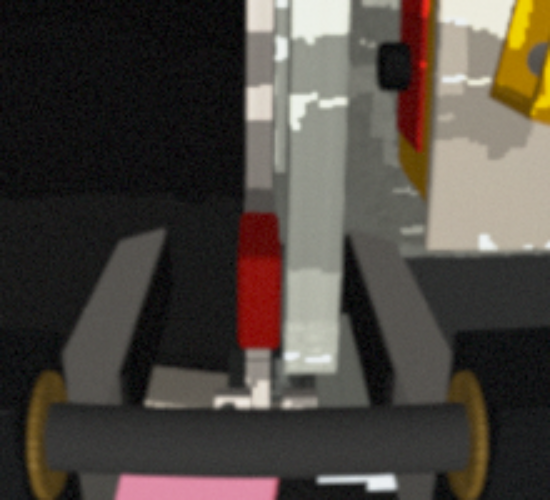

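The tab (crop columns 238-280) sits centred between the fingertips (165 and 347), so I can close the gripper.

>>> play_rows(
  steps=[0,0,0,0,0,0,0,0,0,0,0,0,0,0,0,0,0,0,0,0,0,0,0,0,0,0,0,0,0,0,0,0,0,0,0,0,0,0,0,0,0,0,0,0,0,0,0,0,0,0,0,0,0,0,0,0,0,0,0,0],
  gripper=1,
)

```text
time: 6.42
position: [0.6454, -0.0861, 0.3171]
orientation: [179.9, -0.0, 84.5]
ft_force: [5.5, 0.2, -1.6]
opening: 0.0099
grip_force: 30.0
```

>>> play_rows(
  steps=[0,0,-0.05,0,0,0,0,0,0,0,0,0,0,0,0,0,0,0],
)

```text
time: 6.67
position: [0.6454, -0.086, 0.3171]
orientation: [179.9, -0.0, 84.5]
ft_force: [6.2, -1.0, -5.2]
opening: 0.0101
grip_force: 30.0
```

>>> play_rows(
  steps=[0,0,-0.05,0,0,0,0,0,0,0,0,0,0,0,0,0,0,0],
)

```text
time: 6.92
position: [0.6454, -0.086, 0.3171]
orientation: [180.0, -0.0, 84.5]
ft_force: [8.4, -0.9, -8.3]
opening: 0.0099
grip_force: 30.0
```

>>> play_rows(
  steps=[0,0,0.08,0,0,0,0,0,0,0,0,0,0,0,0,0,0,0],
)

```text
time: 7.17
position: [0.6454, -0.086, 0.3171]
orientation: [179.9, -0.0, 84.5]
ft_force: [5.8, -0.5, -2.7]
opening: 0.0095
grip_force: 30.0
```

>>> play_rows(
  steps=[0,0.1,0,0,0,0,0,0,0,0,0,0,0,0,0,0,0,0],
)

```text
time: 7.42
position: [0.6458, -0.0861, 0.3171]
orientation: [-179.9, -0.0, 84.5]
ft_force: [-3.3, -0.4, -0.4]
opening: 0.0097
grip_force: 30.0
```

>>> play_rows(
  steps=[0,0.1,0,0,0,0,0,0,0,0,0,0,0,0,0,0,0,0],
)

```text
time: 7.67
position: [0.6467, -0.0862, 0.317]
orientation: [-179.9, 0.0, 84.5]
ft_force: [-6.4, -0.6, 0.1]
opening: 0.01
grip_force: 30.0
```

>>> play_rows(
  steps=[0,0,-0.05,0,0,0,0,0,0,0,0,0,0,0,0,0,0,0],
)

```text
time: 7.92
position: [0.6466, -0.0861, 0.3172]
orientation: [-179.9, 0.0, 84.5]
ft_force: [-5.2, 0.5, -2.3]
opening: 0.0096
grip_force: 30.0
```

>>> play_rows(
  steps=[0,0,-0.05,0,0,0,0,0,0,0,0,0,0,0,0,0,0,0],
)

```text
time: 8.17
position: [0.6466, -0.0861, 0.3173]
orientation: [-179.9, -0.0, 84.5]
ft_force: [-5.7, 0.7, -3.3]
opening: 0.0099
grip_force: 30.0
```

>>> play_rows(
  steps=[0,0,-0.05,0,0,0,0,0,0,0,0,0,0,0,0,0,0,0],
)

```text
time: 8.42
position: [0.6466, -0.086, 0.3175]
orientation: [-179.8, -0.0, 84.5]
ft_force: [-5.7, 1.3, -6.5]
opening: 0.0098
grip_force: 30.0
```

>>> play_rows(
  steps=[0.07,0,0.03,0,-0.005,0,0,0,0,0,0,0,0,0,0,0,0,0],
)

```text
time: 8.67
position: [0.6467, -0.0854, 0.3178]
orientation: [-179.9, 0.3, 84.5]
ft_force: [-6.0, 0.5, -3.2]
opening: 0.0099
grip_force: 30.0
```

>>> play_rows(
  steps=[0.07,0,0,0,-0.005,0,0,0,0,0,0,0,0,0,0,0,0,0],
)

```text
time: 8.92
position: [0.6468, -0.0847, 0.3181]
orientation: [-179.9, 0.6, 84.5]
ft_force: [-5.2, 0.1, -2.5]
opening: 0.0096
grip_force: 30.0
```

Run:
```python
from station import readout
o=readout.observe();print(o['position'],o['orientation'],o['ft_force'],o['moment'])
```

```text
[ 0.64678589 -0.08473686  0.31805488] [-179.90206373    0.58030062   84.50738497] [-5.21499089  0.12708922 -2.45861185] [-0.11234483  0.98800386 -0.03447476]
```

>>> play_rows(
  steps=[0.07,0,-0.02,0,-0.005,0,0,0,0,0,0,0,0,0,0,0,0,0],
)

```text
time: 9.17
position: [0.6469, -0.0841, 0.3184]
orientation: [-179.9, 0.9, 84.5]
ft_force: [-5.5, -0.6, -1.5]
opening: 0.0098
grip_force: 30.0
```

>>> play_rows(
  steps=[0.07,0,-0.04,0,-0.005,0,0,0,0,0,0,0,0,0,0,0,0,0],
)

```text
time: 9.42
position: [0.6469, -0.0835, 0.3186]
orientation: [-179.9, 1.2, 84.5]
ft_force: [-5.8, -1.7, -1.9]
opening: 0.0099
grip_force: 30.0
```

>>> play_rows(
  steps=[0.05,0,-0.04,0,-0.004,0,0,0,0,0,0,0,0,0,0,0,0,0],
)

```text
time: 9.67
position: [0.647, -0.0831, 0.3187]
orientation: [-179.9, 1.4, 84.5]
ft_force: [-6.2, -1.9, -2.8]
opening: 0.0098
grip_force: 30.0
```

>>> play_rows(
  steps=[0,0,-0.04,0,0,0,0,0,0,0,0,0,0,0.03,0,0,0,-0.0015,0,0,0,0,0,0],
)

```text
time: 10.0
position: [0.6474, -0.0829, 0.3192]
orientation: [-179.9, 1.4, 84.6]
ft_force: [-2.8, -0.2, -5.2]
opening: 0.0096
grip_force: 30.0
```

>>> play_rows(
  steps=[0,0.04,0,0,0,-0.002,0,0,0,0,0,0,0,0,0,0,0,0],
)

```text
time: 10.25
position: [0.6477, -0.0829, 0.3193]
orientation: [-179.9, 1.4, 84.7]
ft_force: [-6.8, 0.5, -4.9]
opening: 0.01
grip_force: 30.0
```

>>> play_rows(
  steps=[0,0.04,0,0,0,-0.002,0,0,0,0,0,0,0,0,0,0,0,0],
)

```text
time: 10.5
position: [0.648, -0.0829, 0.3193]
orientation: [-179.9, 1.4, 84.8]
ft_force: [-7.6, -0.5, -3.4]
opening: 0.0101
grip_force: 30.0
```

>>> play_rows(
  steps=[0,0.04,0,0,0,-0.002,0,0,0,0,0,0,0,0,0,0,0,0],
)

```text
time: 10.75
position: [0.6484, -0.083, 0.3193]
orientation: [-179.9, 1.4, 84.9]
ft_force: [-7.5, 1.1, -4.0]
opening: 0.0103
grip_force: 30.0
```

>>> play_rows(
  steps=[0.08,0,-0.05,0,-0.006,0,0,0,0,0,0,0,0,0,0,0,0,0],
)

```text
time: 11.0
position: [0.6485, -0.0822, 0.3198]
orientation: [-179.9, 1.7, 84.9]
ft_force: [-7.9, -0.4, -3.8]
opening: 0.0096
grip_force: 30.0
```

>>> play_rows(
  steps=[0.08,0,-0.05,0,-0.006,0,0,0,0,0,0,0,0,0,0,0,0,0],
)

```text
time: 11.25
position: [0.6485, -0.0814, 0.3202]
orientation: [-179.9, 2.1, 84.9]
ft_force: [-8.1, -0.7, -4.0]
opening: 0.01
grip_force: 30.0
```

>>> play_rows(
  steps=[0.08,0,-0.05,0,-0.006,0,0,0,0,0,0,0,0,0,0,0,0,0],
)

```text
time: 11.5
position: [0.6486, -0.0805, 0.3207]
orientation: [-179.9, 2.4, 84.9]
ft_force: [-7.2, -0.5, -3.5]
opening: 0.0096
grip_force: 30.0
```

>>> play_rows(
  steps=[0.134,0,-0.08,0,-0.01,0,0.134,0,-0.08,0,-0.01,0,0,0,0,0,0,0],
)

```text
time: 11.75
position: [0.6488, -0.0776, 0.3223]
orientation: [-179.9, 3.6, 85.0]
ft_force: [-8.5, -0.4, -4.3]
opening: 0.0099
grip_force: 30.0
```

>>> play_rows(
  steps=[0.134,0,-0.08,0,-0.01,0,0.134,0,-0.08,0,-0.01,0,0.134,0,-0.08,0,-0.01,0,0,0,0,0,0,0],
)

```text
time: 12.08
position: [0.6492, -0.0734, 0.3244]
orientation: [-179.9, 5.3, 85.0]
ft_force: [-9.1, -1.1, -4.5]
opening: 0.0098
grip_force: 30.0
```

Run:
```python
from station import readout,capture,calibration
from h import *
o=readout.observe();print(o['position'],o['orientation'],o['ft_force'],o['moment'])
p,d=capture("wrist")
cv2.imwrite("pics/w3.png",cv2.resize(p[130:330,150:370,::-1],None,fx=2.5,fy=2.5))
```

```text
[ 0.64920907 -0.07340217  0.3243735 ] [-179.85910287    5.33305115   84.95995977] [-9.09945509 -1.05904978 -4.46069907] [-0.45070875  1.32778463 -0.13596816]
```

View pics/w3.png

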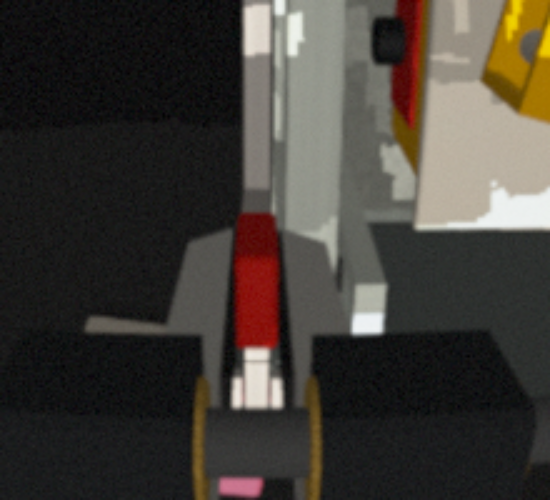

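The bar (crop columns 245-268) now stands up between the cover's two halves, centred in the slot, so I continue lifting.

>>> play_rows(
  steps=[0.134,0,-0.08,0,-0.01,0,0.134,0,-0.08,0,-0.01,0,0.134,0,-0.08,0,-0.01,0,0.134,0,-0.08,0,-0.01,0,0.134,0,-0.08,0,-0.01,0,0.134,0,-0.08,0,-0.01,0,0,0,0,0,0,0],
)

```text
time: 12.72
position: [0.65, -0.0649, 0.3282]
orientation: [-179.9, 8.8, 85.0]
ft_force: [-7.5, -1.0, -5.8]
opening: 0.0098
grip_force: 30.0
```

>>> play_rows(
  steps=[0.134,0,-0.08,0,-0.01,0,0.134,0,-0.08,0,-0.01,0,0.134,0,-0.08,0,-0.01,0,0.134,0,-0.08,0,-0.01,0,0.134,0,-0.08,0,-0.01,0,0.134,0,-0.08,0,-0.01,0,0.134,0,-0.08,0,-0.01,0,0.134,0,-0.08,0,-0.01,0,0,0,0,0,0,0],
)

```text
time: 13.47
position: [0.651, -0.0532, 0.3324]
orientation: [-179.8, 13.3, 85.0]
ft_force: [-8.0, -1.1, -4.6]
opening: 0.0096
grip_force: 30.0
```

```bash
cat > sw.py <<'E'
from station import readout
import numpy as np
from scipy.spatial.transform import Rotation as Ro
o=readout.observe();R=Ro.from_euler('xyz',o['orientation'],degrees=True)
H=np.array([.6794,.1057,0]);w=np.array([0,0,-.04]);v=np.cross(w,o['position']-H)
# mid-step: rotate chord by half step into tool axes
h=Ro.from_rotvec(w/2)
print((R.inv().apply(h.apply(v))*100).round(3),R.inv().apply(w).round(4),o['position'],o['orientation'],o['ft_force'],o['moment'])
print('gate yaw',R.apply([0,1,0]),np.degrees(np.arctan2(*R.apply([0,1,0])[1::-1])))
E
python3 sw.py
```

```text
[ 0.068 -0.642 -0.015] [0.0092 0.0001 0.0389] [ 0.65100413 -0.05317907  0.33241429] [-179.84967366   13.34153337   84.96638438] [-8.04824489 -1.07226562 -4.59233094] [-0.29374472  1.34856831 -0.33082139]
gate yaw [ 0.99608684 -0.08834299 -0.00255288] -5.068304267307149
```

>>> play_rows(
  steps=[0.017,-0.16,-0.004,0.0023,0,0.0097,0.034,-0.32,-0.007,0.0046,0,0.0194,0.034,-0.32,-0.007,0.0046,0,0.0194,0.034,-0.32,-0.007,0.0046,0,0.0194,0,0,0,0,0,0],
)

```text
time: 13.88
position: [0.64, -0.0507, 0.3326]
orientation: [-180.0, 13.3, 80.9]
ft_force: [-1.4, 0.6, -8.4]
opening: 0.0098
grip_force: 30.0
```

>>> play_rows(
  steps=[0.034,-0.32,-0.007,0.0046,0,0.0194,0.034,-0.32,-0.007,0.0046,0,0.0194,0.034,-0.32,-0.007,0.0046,0,0.0194,0.034,-0.32,-0.007,0.0046,0,0.0194,0.034,-0.32,-0.007,0.0046,0,0.0194,0.034,-0.32,-0.007,0.0046,0,0.0194,0,0,0,0,0,0],
)

```text
time: 14.47
position: [0.6217, -0.0446, 0.3328]
orientation: [-180.0, 13.3, 74.0]
ft_force: [-0.1, 3.2, -11.3]
opening: 0.0098
grip_force: 30.0
```

```bash
python3 sw.py
```

```text
[ 0.067 -0.64  -0.015] [0.0092 0.     0.0389] [ 0.6216546  -0.04462863  0.33281513] [-179.96196913   13.28068277   73.99423305] [ -0.12494086   3.24657083 -11.26606934] [ 0.63203003 -0.07264823  0.08335462]
gate yaw [ 9.61191692e-01 -2.75880617e-01 -6.46012349e-04] -16.01450346264458
```

>>> play_rows(
  steps=[0.05,0,0.1,0,0,0,0,0,0,0,0,0,0,0,0,0,0,0],
)

```text
time: 14.72
position: [0.6222, -0.045, 0.3325]
orientation: [180.0, 13.3, 74.1]
ft_force: [-1.8, -1.3, -1.0]
opening: 0.0101
grip_force: 30.0
```

>>> play_rows(
  steps=[0.034,-0.32,0,0.0046,0,0.0194,0.034,-0.32,-0.007,0.0046,0,0.0194,0.034,-0.32,-0.007,0.0046,0,0.0194,0.034,-0.32,-0.007,0.0046,0,0.0194,0,0,0,0,0,0],
)

```text
time: 15.13
position: [0.6099, -0.0396, 0.3323]
orientation: [180.0, 13.3, 69.4]
ft_force: [-4.0, -3.4, 2.9]
opening: 0.0096
grip_force: 30.0
```

```bash
python3 sw.py
```

```text
[ 0.067 -0.641 -0.016] [ 0.0092 -0.      0.0389] [ 0.60989936 -0.03957903  0.33234294] [179.97658563  13.32039322  69.3825539 ] [-4.00935049 -3.36293177  2.89241265] [-0.81010967  0.60530321  0.11136005]
gate yaw [ 9.35985435e-01 -3.52038502e-01  3.97663733e-04] -20.6120515202313
```

>>> play_rows(
  steps=[-0.01,-0.32,-0.02,0.0046,0,0.0194,0.034,-0.6,-0.02,0.0092,0,0.0389,0.067,-0.64,-0.015,0.0092,0,0.0389,0.067,-0.64,-0.015,0.0092,0,0.0389,0.034,-0.32,-0.007,0.0046,0,0.0194,0,0,0,0,0,0],
)

```text
time: 15.63
position: [0.5879, -0.027, 0.3322]
orientation: [-180.0, 13.3, 60.3]
ft_force: [-2.4, -1.2, 2.2]
opening: 0.0099
grip_force: 30.0
```

```bash
python3 sw.py
```

```text
[ 0.066 -0.641 -0.015] [0.0092 0.     0.0389] [ 0.58794682 -0.02699972  0.33222625] [-179.97886253   13.28407527   60.31855154] [-2.44194158 -1.21269286  2.21688956] [-0.13628892  0.41868935  0.15081035]
gate yaw [ 8.68749856e-01 -4.95251006e-01 -3.59047126e-04] -29.686305413249233
```

>>> play_rows(
  steps=[0.034,-0.32,-0.03,0.0046,0,0.0194,0.06,-0.64,-0.015,0.0092,0,0.0389,0.06,-0.64,-0.015,0.0092,0,0.0389,0.065,-0.64,-0.015,0.0092,0,0.0389,0.065,-0.64,-0.015,0.0092,0,0.0389,0.065,-0.64,-0.015,0.0092,0,0.0389,0.065,-0.64,-0.015,0.0092,0,0.0389,0.065,-0.64,-0.015,0.0092,0,0.0389,0.034,-0.32,-0.007,0.0046,0,0.0194,0,0,0,0,0,0],
)

```text
time: 16.47
position: [0.551, 0.0084, 0.3322]
orientation: [-180.0, 13.3, 42.0]
ft_force: [-1.9, 1.2, 1.6]
opening: 0.0096
grip_force: 30.0
```

```bash
python3 sw.py
```

```text
[ 0.066 -0.641 -0.015] [0.0092 0.     0.0389] [0.55104267 0.00842997 0.33219494] [-179.9517769    13.29597769   42.03764091] [-1.90833244  1.17755837  1.62922511] [0.09883091 0.28342813 0.20064142]
gate yaw [ 0.66947468 -0.74283443 -0.00081909] -47.97344951464291
```

>>> play_rows(
  steps=[0.034,-0.32,-0.015,0.0046,0,0.0194,0.066,-0.64,-0.015,0.0092,0,0.0389,0.066,-0.64,-0.015,0.0092,0,0.0389,0.066,-0.64,-0.015,0.0092,0,0.0389,0.066,-0.64,-0.015,0.0092,0,0.0389,0.066,-0.64,-0.015,0.0092,0,0.0389,0.066,-0.64,-0.015,0.0092,0,0.0389,0.066,-0.64,-0.015,0.0092,0,0.0389,0.066,-0.64,-0.015,0.0092,0,0.0389,0.066,-0.64,-0.015,0.0092,0,0.0389,0.034,-0.32,-0.007,0.0046,0,0.0194,0,0,0,0,0,0],
)

```text
time: 17.47
position: [0.5234, 0.0661, 0.3323]
orientation: [-180.0, 13.3, 19.1]
ft_force: [-3.9, 0.6, 2.6]
opening: 0.0099
grip_force: 30.1
```

```bash
python3 sw.py
```

```text
[ 0.066 -0.64  -0.015] [0.0092 0.     0.0389] [0.5233691  0.06605096 0.33226569] [-179.95320332   13.34649095   19.13491134] [-3.85876529  0.5775294   2.62924371] [0.06915159 0.90223358 0.25252077]
gate yaw [ 3.27615381e-01 -9.44810844e-01 -7.94697024e-04] -70.87589117343482
```

>>> play_rows(
  steps=[0.01,-0.32,-0.03,0.0046,0,0.0194,0.056,-0.64,-0.015,0.0092,0,0.0389,0.066,-0.64,-0.015,0.0092,0,0.0389,0.066,-0.64,-0.015,0.0092,0,0.0389,0.066,-0.64,-0.015,0.0092,0,0.0389,0.066,-0.64,-0.015,0.0092,0,0.0389,0.066,-0.64,-0.015,0.0092,0,0.0389,0.066,-0.64,-0.015,0.0092,0,0.0389,0.066,-0.64,-0.015,0.0092,0,0.0389,0.066,-0.64,-0.015,0.0092,0,0.0389,0.05,-0.48,-0.012,0.007,0,0.029,0.034,-0.32,-0.007,0.0046,0,0.0194],
)

```text
time: 18.47
position: [0.5209, 0.1348, 0.3325]
orientation: [-179.9, 13.4, -5.5]
ft_force: [-5.5, 2.5, 4.5]
opening: 0.0097
grip_force: 30.1
```

>>> play_rows(
  steps=[0,0,0,0,0,0,0,0,0,0,0,0],
)

```text
time: 18.63
position: [0.5208, 0.1346, 0.3325]
orientation: [-179.9, 13.4, -5.4]
ft_force: [-5.0, 3.9, 4.4]
opening: 0.0099
grip_force: 30.1
```

```bash
python3 sw.py
```

```text
[ 0.066 -0.641 -0.015] [0.0093 0.     0.0389] [0.52083617 0.13457547 0.33248998] [-179.93723519   13.39749632   -5.44232867] [-5.04396115  3.92042684  4.38951902] [0.50656846 1.33379853 0.27753345]
gate yaw [-0.0950964  -0.9954675  -0.00106564] -95.456871622602
```

>>> play_rows(
  steps=[-0.05,0,-0.04,0,0,0,-0.134,0,0.08,0,0.01,0,-0.134,0,0.08,0,0.01,0,-0.134,0,0.08,0,0.01,0,-0.134,0,0.08,0,0.01,0,-0.134,0,0.08,0,0.01,0,-0.134,0,0.08,0,0.01,0,-0.134,0,0.08,0,0.01,0,-0.134,0,0.08,0,0.01,0,-0.134,0,0.08,0,0.01,0,0,0,0,0,0,0],
)

```text
time: 19.55
position: [0.5074, 0.1354, 0.328]
orientation: [-180.0, 8.1, -5.5]
ft_force: [4.8, 1.2, -8.5]
opening: 0.01
grip_force: 30.1
```

>>> play_rows(
  steps=[-0.134,0,0.08,0,0.01,0,-0.134,0,0.08,0,0.01,0,-0.134,0,0.08,0,0.01,0,-0.134,0,0.08,0,0.01,0,-0.134,0,0.08,0,0.01,0,-0.134,0,0.08,0,0.01,0,-0.134,0,0.08,0,0.01,0,-0.134,0,0.08,0,0.01,0,-0.134,0,0.08,0,0.01,0,0,0,0,0,0,0],
)

```text
time: 20.38
position: [0.4947, 0.1366, 0.3221]
orientation: [-180.0, 2.9, -5.5]
ft_force: [6.5, 2.2, -12.3]
opening: 0.0099
grip_force: 30.1
```

>>> play_rows(
  steps=[0.05,0,0.05,0,0,0,0.05,0,0.07,0,0,0,0,0,0,0,0,0],
)

```text
time: 20.63
position: [0.4951, 0.1369, 0.3218]
orientation: [-179.9, 3.1, -5.4]
ft_force: [-8.8, 3.5, 2.3]
opening: 0.01
grip_force: 30.1
```

>>> play_rows(
  steps=[-0.13,0,0.08,0,0.01,0,-0.13,0,0.08,0,0.01,0,-0.13,0,0.08,0,0.01,0,0,0,0,0,0,0],
)

```text
time: 20.97
position: [0.4909, 0.1373, 0.3196]
orientation: [-179.9, 1.3, -5.4]
ft_force: [-6.7, 2.6, 1.2]
opening: 0.0102
grip_force: 30.1
```

```bash
python3 sw.py
```

```text
[ 0.07  -0.761 -0.001] [0.0009 0.     0.04  ] [0.49087734 0.13734835 0.31955154] [-179.93940798    1.32245496   -5.43904993] [-6.73919737  2.594834    1.18359096] [0.47755514 1.6433561  0.39644949]
gate yaw [-0.09481106 -0.99549472 -0.00105725] -95.44044833903075
```

>>> play_rows(
  steps=[-0.08,0,0,0,0,0,-0.134,0,0.08,0,0.01,0,0,0,0,0,0,0],
)

```text
time: 21.22
position: [0.4892, 0.1374, 0.3185]
orientation: [-180.0, 0.7, -5.5]
ft_force: [-4.0, 2.9, 1.1]
opening: 0.01
grip_force: 30.1
```

>>> play_rows(
  steps=[-0.13,0,0.08,0,0.01,0,0,0,0,0,0,0,0,0,0,0,0,0],
)

```text
time: 21.47
position: [0.4879, 0.1375, 0.3177]
orientation: [-179.9, 0.1, -5.5]
ft_force: [-5.1, 2.5, 0.9]
opening: 0.0099
grip_force: 30.1
```

>>> play_rows(
  steps=[-0.03,0,0.04,0,0.003,0,0,0,0,0,0,0,0,0,0,0,0,0],
)

```text
time: 21.72
position: [0.4876, 0.1375, 0.3175]
orientation: [-179.9, -0.0, -5.5]
ft_force: [-7.6, 3.2, 2.4]
opening: 0.0101
grip_force: 30.1
```

>>> play_rows(
  steps=[-0.08,0,0.03,0,0,0,0,0,0,0,0,0,0,0,0,0,0,0],
)

```text
time: 21.97
position: [0.4872, 0.1375, 0.3171]
orientation: [-179.9, -0.1, -5.5]
ft_force: [-3.9, 2.6, 3.3]
opening: 0.01
grip_force: 30.1
```

>>> play_rows(
  steps=[-0.02,0.03,0.04,0,0,0,0,0,0,0,0,0,0,0,0,0,0,0],
)

```text
time: 22.22
position: [0.487, 0.1372, 0.3169]
orientation: [-179.9, -0.1, -5.5]
ft_force: [-4.8, 2.9, 6.7]
opening: 0.0099
grip_force: 30.2
```

Run:
```python
from station import readout,capture,calibration
from h import *
o=readout.observe();print(o['position'],o['orientation'],o['ft_force'],o['moment'])
p,d=capture("wrist");c=calibration("wrist")
tab(dict(p=p,d=d,K=c["camera_matrix"],E=c["extrinsics"]))
```

```text
[0.48704943 0.13722731 0.31694629] [-1.79940447e+02 -8.51678594e-02 -5.46448448e+00] [-4.84200593  2.85338039  6.71000288] [0.52954502 0.87465158 0.37016505]
[243 215  19  55 921] [252.24972856 242.71444083] [[0.4777, 0.1313, 0.2192], [0.493, 0.136, 0.2461], [0.4996, 0.141, 0.2475]]
top 619 [0.4885 0.1363 0.2465] ((488.0928649902344, 136.38323974609375), (9.949207305908203, 23.37542724609375), 85.57455444335938)
```

>>> play_rows(
  steps=[-0.02,-0.02,-0.06,0,0,0,0,0,0,0,0,0,0,0,0,0,0,0],
)

```text
time: 22.52
position: [0.487, 0.1373, 0.317]
orientation: [-180.0, -0.1, -5.5]
ft_force: [-0.3, 2.6, 1.7]
opening: 0.0098
grip_force: 30.2
```

>>> play_rows(
  steps=[0,0,0,0,0,0,0,0,0,0,0,0,0,0,0,0,0,0,0,0,0,0,0,0,0,0,0,0,0,0,0,0,0,0,0,0,0,0,0,0,0,0,0,0,0,0,0,0,0,0,0,0,0,0],
  gripper=0.5,
)

```text
time: 23.27
position: [0.4868, 0.1373, 0.3168]
orientation: [-180.0, -0.0, -5.5]
ft_force: [-0.6, 0.4, -0.3]
opening: 0.0471
grip_force: 0.0
```

>>> play_rows(
  steps=[0,0,-0.5,0,0,0,0,0,-1,0,0,0,0,0,-1.5,0,0,0,0,0,-1.5,0,0,0,0,0,-1.5,0,0,0,0,0,-1.5,0,0,0,0,0,-1.5,0,0,0,0,0,-1,0,0,0,0,0,0,0,0,0],
)

```text
time: 24.02
position: [0.4869, 0.1373, 0.4194]
orientation: [-179.9, -0.2, -5.5]
ft_force: [-1.1, 0.9, 0.2]
opening: 0.0471
grip_force: 0.0
```

Run:
```python
from station import readout,capture,calibration
from h import *
o=readout.observe();print(o['position'],o['time'],o['ft_force'])
p,d=capture("wrist");c=calibration("wrist")
tab(dict(p=p,d=d,K=c["camera_matrix"],E=c["extrinsics"]))
P=fpts(d,c["camera_matrix"],c["extrinsics"],np.ones(d.shape,bool))
H=np.array([.6794,.1057]);q=P[(P[:,2]>.194)&(P[:,2]<.206)&(abs(P[:,1]-.118)<.03)&(P[:,0]<.65)&(P[:,0]>.42)]
l=cv2.fitLine((q[:,:2]*1000).astype(np.float32),cv2.DIST_HUBER,0,.01,.01).ravel();print(len(q),l,np.degrees(np.arctan2(l[1],l[0])))
s,_=capture("scene");cv2.imwrite("pics/s2.png",s[:,:,::-1])
```

```text
[0.48691309 0.13732136 0.41940106] 24.0167 [-1.12428985  0.85858356  0.21794606]
[247 183  12  32 280] [252.19642857 196.32142857] [[0.4096, 0.1313, -0.0015], [0.493, 0.136, 0.2445], [0.499, 0.1532, 0.246]]
top 85 [0.49   0.1363 0.2455] ((487.7334289550781, 135.8428955078125), (8.929266929626465, 21.367881774902344), 84.27799987792969)
3107 [ 9.9719632e-01 -7.4829906e-02  5.4768146e+02  1.1578479e+02] -4.291449
```

View pics/s2.png

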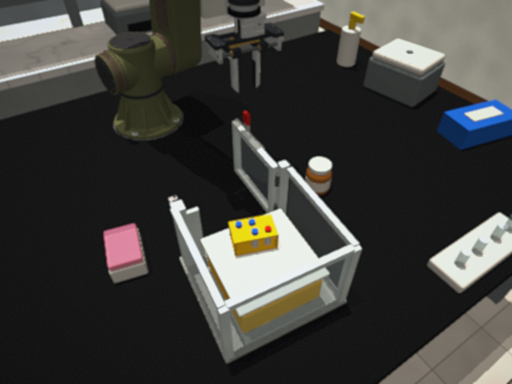

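The gate stands open and square (tab at (247,118)). The bar is down, the rack, jar and tip box haven't moved, and the gripper is clear.

```bash
python3 -c "
from station import job;print(job.job_done())"
```

```text
the job is handed in; nothing more can be done
None
```

The job is handed in at about 24 s: the latch nose came out through the slot, the gate stands open about square to the front (within about 1.5°), the bar was lowered gently onto its rest pin, the gripper is clear, and the tube rack, jar and tip box are where they stood.

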